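# Feel the springs of the washed bag clips and sort them

### The arm

A 6-joint arm with a two-finger parallel gripper is mounted at the origin on a cart in front of the work surface, level with it; the furniture and walls round the work are solid. World frame = base frame: x ahead of the robot, y to its left, z up, the work surface at z = 0. Lengths are in m, angles in rad, forces in N, time in s.
With the tool pointing down it reaches from about 0.325 to 0.9 m from the base axis. Payload 3.5 kg.
Tool frame: the origin (TCP) lies midway between the tips of the shut fingers; the grasp point (between the pads) lies 19 mm behind it; z points along the fingers, y is the line along which they close (so a half turn about z gives the same grasp; the last joint's range is limited). The gripper opens to 85 mm and grips with 20 to 120 N. Pads are 22 mm wide; open, the fingers measure 114 mm over their backs; the gripper's body (76 mm by 85 mm) begins 54 mm behind the grasp point. The pads swing forward as they close: fully open they stand 13 mm farther back than shut.
Start: joints at [1.241, 0.276, -0.026, 1.268, 0, 1.467], TCP at [0.141, 0.609, 0.202] pointing down, gripper open.
Joint ranges: [-3.12, 3.12], [-0.85, 1.88], [-1.08, 1.24], [-1.95, 2.15], [-1.57, 1.53], [-3.14, 3.14]. Speed limits (rad/s): [2.57, 2.57, 3.14, 3.14, 3.14, 3.14].

### API

Orientations are given as [roll, pitch, yaw] about the fixed x, y, z axes, in that order (R = Rz(yaw) Ry(pitch) Rx(roll)).
In Python, from station import ctrl, vision, cut_out gives the robot as it stands.
- The arm moves only by the tool play_rows, never from a script. Its argument "deltas" is a list of rows, each a list of 3 entries, a list of its own where there are three numbers: the shift along the tool's x, y, z in mm, then the turn, a rotation vector about the tool's x, y, z in rad, then the finger opening in mm, from 0 to 85.4. A call has 1 to 10 rows; each row shifts and turns the commanded pose from where the row before left it, along the tool's axes as they then stand; what a row does not reach is not made up. A row lasts 1/8 s, in which the tool goes at most 62.5 mm and 10.7 degrees, less where a joint would pass 70% of its speed; a pose out of reach is approached as far as the arm can. A call is refused whole if a number of a shift passes 62.5 or a number of a turn 0.188, either way. A call with a gripper value outside its range is refused whole. The fingers move at their own pace and stop on an object; "grip_force" is the grip in N (left out, the last holds). Time passes only in rows, so rows that do not move let the fingers close. It gives the time, the measured TCP pose, the force, the opening and the grip force at its end, in the units of the state.
- ctrl.sense(): the state, without advancing time (a new reading comes with each control period).
- vision.camera(name): name is "scene" or "top"; returns a dict with "frame" (400x640x3 uint8, red, green, blue), "fx", "fy", "cx", "cy" (pixels), "extrinsics" (4x4, takes a point from camera to world coordinates). Camera axes: x right, y up, looking along -z (the intrinsics and any distortion apply to the point x, -y, -z); pixel columns grow to the right and rows downward; lengths in m; the calibration is good to about 2 mm. A picture is of the moment at which its call begins. There is no depth.
- ctrl.sign_off(): hands the job in; it is judged then, once.
Trained networks look in the newest picture that a camera, given by its name, has taken for a name from the list of things; names that differ only in an ending like _2 or _b are one class to them, and where a whole thing is asked for, a point or a joint stands for the part that bears it (a point fixed in the world has none). Each returns a list of dicts, best first, with "confidence" (0 to 1); they miss things now and then, are a little off and sometimes report something else, mostly with a low value. They report only what shows in the picture. A call takes as long as a camera call. They do not tell look-alikes from the thing itself.
- cut_out(camera, name): "pixels" (400x640 bool, what is visible of it) and "bbox" ([centre column, centre row, width, height] in pixels, round what is visible of it).
The state is a dict: "time": time; "joint_pos": joint angles; "joint_vel": joint speeds; "effort": joint torques, N m; "eef_pos": TCP position; "tcp_rot": TCP orientation; "force": force on the tool from outside, world axes, zero at the start; "moment": the same for the moment, N m; "gripper_width": finger opening in m; "grip_force": force on a finger pad.
Only numpy, scipy, OpenCV 4.12 (cv2) and the standard library are available. Lean on these libraries where they do the work, as an engineer would, in place of code of your own. Each camera call takes 0.05 s, during which the arm holds its last target. There are 200 camera calls.

### The job

The washed bag clips are drying on the rail: squeeze each one to feel its spring. Clip the ones whose spring is still stiff upright onto the rim of the steel caddy, jaws well down over the edge, and put the ones that have gone weak in the red scrap tub; leave everything else where it is.

Things in the scene. Friction and masses are not known exactly. Their poses are not given: they have to be found in the camera images.
- clip_1: green plastic bag clip, steel coil spring at its hinge, 30 mm wide along the hinge, 77 mm tall, 45 g. Origin: middle of the hinge; y along the hinge, z from jaws to levers, x across. It starts upright, jaws astride the rail's bar, hinge 9 mm above the bar. Jaws reach 34 mm below the origin; lever tips stand 43 mm above it, 38 mm apart over their outsides. All look alike; any may be sound or weak
- clip_2: bag clip, shape and frame as clip_1; sound or weak. Squeezing the lever tips together along x, from 38 to 20 mm over their outsides, opens the jaws; at 20 mm the levers stand parallel against a stop and the jaw tips are 17 mm apart. The jaws take in an edge until it meets the hinge barrel, 4.5 mm below the origin, and bite with black pads on their lowest 14 mm; each half tilts 0.2 rad as the clip is squeezed
- clip_3: bag clip, shape and frame as clip_1; sound or weak. How they feel (all four): squeezed to 27 mm over the lever tips, a sound clip pushes back on each finger with about 7 to 8 N, a weak one with 2 to 3 N; at 20 mm, just before the stop, 8 to 9 N and about 3 N. Squeezed by 10 N or more it stays firmly in the fingers, jaws open
- clip_4: bag clip, shape and frame as clip_1; sound or weak
- drying_rail: fixed drying rail: flat steel bar 4 mm thick, 252 mm long, its top edge 75 mm above the table, on two uprights over a grey drip tray 85 x 275 mm. Origin: on the table under the middle of the bar; the bar runs along its y, z up
- caddy: fixed steel caddy, an open box with drain holes, 95 (x) x 165 (y) x 95 mm high; walls 4 mm thick with a plain upright rim all round, top of rim 95 mm above the table; inner floor at 8 mm. Origin: on the table under its middle, z up
- scrap_tub: fixed low red plastic tub, open at the top, 135 (x) x 180 (y) x 70 mm high, walls and floor 3 mm, with a lip turned out 6 mm. Origin: on the table under its middle, z up. A worn black gasket lies on its floor
- cup: blue coffee cup, 61 x 89 x 52 mm; a bystander, origin under its middle
- portafilter: espresso filter holder with a black handle, 92 x 227 x 72 mm; a bystander, origin under its middle
- brass_nipple: brass hex nipple, 26 x 48 x 30 mm; a bystander, origin under its middle
- marker: black and white marker pen, 18 x 135 x 18 mm; a bystander, origin under its middle
- ptfe_tape: white and blue roll of thread tape, 54 mm across, 14 mm high; a bystander, origin under its middle
Things that resemble listed ones, but are neither listed nor needed, are in the scene too. Leave any orange look-alike of the clip_1 alone. Leave any blue or pink look-alike of the clip_4 alone.

How it is judged:
At the end, for the whole second after the job is handed in: The two sound clips bite the caddy's rim (over 11.5 N, both jaws together, which no weak clip reaches), upright within 0.25 rad, hinges 1 to 19 mm above the top of the rim; every other clip lies inside the scrap tub, its hinge no more than 10 mm above the lip; all at rest (((contact force between clip_1 and caddy above 11.5 N and z of clip_1 in the frame of caddy between 0.096 and 0.114 m and angle between clip_1's own z axis and vertical below 0.25 rad) or (z of clip_1 in the frame of scrap_tub below 0.08 m and x of clip_1 in the frame of scrap_tub between -0.061 and 0.061 m and y of clip_1 in the frame of scrap_tub between -0.0835 and 0.0835 m)) and linear speed of each of clip_1, clip_2, clip_3, clip_4 below 0.03 m/s and ((contact force between clip_2 and caddy above 11.5 N and z of clip_2 in the frame of caddy between 0.096 and 0.114 m and angle between clip_2's own z axis and vertical below 0.25 rad) or (z of clip_2 in the frame of scrap_tub below 0.08 m and x of clip_2 in the frame of scrap_tub between -0.061 and 0.061 m and y of clip_2 in the frame of scrap_tub between -0.0835 and 0.0835 m)) and ((contact force between clip_3 and caddy above 11.5 N and z of clip_3 in the frame of caddy between 0.096 and 0.114 m and angle between clip_3's own z axis and vertical below 0.25 rad) or (z of clip_3 in the frame of scrap_tub below 0.08 m and x of clip_3 in the frame of scrap_tub between -0.061 and 0.061 m and y of clip_3 in the frame of scrap_tub between -0.0835 and 0.0835 m)) and ((contact force between clip_4 and caddy above 11.5 N and z of clip_4 in the frame of caddy between 0.096 and 0.114 m and angle between clip_4's own z axis and vertical below 0.25 rad) or (z of clip_4 in the frame of scrap_tub below 0.08 m and x of clip_4 in the frame of scrap_tub between -0.061 and 0.061 m and y of clip_4 in the frame of scrap_tub between -0.0835 and 0.0835 m)) and (contact force between each of clip_1, clip_2 and caddy above 11.5 N or contact force between each of clip_1, clip_3 and caddy above 11.5 N or contact force between each of clip_1, clip_4 and caddy above 11.5 N or contact force between each of clip_2, clip_3 and caddy above 11.5 N or contact force between each of clip_2, clip_4 and caddy above 11.5 N or contact force between each of clip_3, clip_4 and caddy above 11.5 N)); the robot touches nothing.
It fails at once if a bystander was pushed more than 30 mm (distance of any of cup, portafilter, brass_nipple, marker, ptfe_tape from where it was at the start of the episode above 0.03 m).
It also fails if it takes over 72 s, if anything falls off the work surface, if the arm or the gripper's body presses on something with over 40 N, if the wrist force passes 120 N, or if a joint passes its speed limit or range.

## Working session

There is one attempt and no reset: what is moved stays moved. The work goes in short steps, Python scripts to look and compute and a tool call to move; the robot and the scene stay as the last step left them, time stands still between calls to the robot, and variables do not carry over. Pictures are saved under pics/ and viewed, at most 12 in all, crops included, and the job is handed in when it is done.

Besides the shell and the picture viewer there is one more tool, called after ">>>" as name([rows], argument=value, ...), one row to a line, values as JSON. play_rows: Moves the arm, as the interface text tells. Its arguments: {"type":"object","properties":{"deltas":{"type":"array","items":{"type":"array"}},"grip_force":{"type":"number"}},"required":["deltas"]}

```bash
mkdir -p pics; ls
python3 - <<'E'
from station import ctrl, vision, cut_out
import cv2, numpy as np
for n in ["scene","top"]:
    c=vision.camera(n); cv2.imwrite(f"pics/{n}0.png",c["frame"][:,:,::-1])
    print(n,c["fx"],c["fy"],c["cx"],c["cy"],[k for k in c]); print(np.round(c["extrinsics"],4).tolist())
    for o in ["clip_1","caddy","scrap_tub","drying_rail"]:
        print(o,[(round(d["confidence"],2),np.round(d["bbox"]).tolist()) for d in cut_out(n,o)])
print(ctrl.sense())
E
```

```text
pics
scene 364.5360632248021 364.5360632248021 318.4469270386415 197.76262215661234 ['frame', 'fx', 'fy', 'cx', 'cy', 'extrinsics']
[[0.6772, 0.5556, -0.4824, 0.0513], [-0.7356, 0.4939, -0.4637, -0.4157], [-0.0194, 0.6688, 0.7432, 0.7811], [0.0, 0.0, 0.0, 1.0]]
clip_1 [(0.86, [283.0, 160.0, 15.0, 26.0]), (0.77, [206.0, 212.0, 16.0, 27.0]), (0.63, [302.0, 159.0, 10.0, 30.0]), (0.62, [211.0, 188.0, 12.0, 24.0]), (0.58, [319.0, 149.0, 12.0, 22.0]), (0.54, [258.0, 154.0, 16.0, 24.0]), (0.52, [239.0, 154.0, 12.0, 24.0])]
caddy [(0.64, [398.0, 285.0, 91.0, 85.0]), (0.62, [274.0, 177.0, 93.0, 41.0])]
scrap_tub [(0.72, [368.0, 193.0, 81.0, 76.0])]
drying_rail [(0.95, [274.0, 176.0, 94.0, 38.0])]
top 459.90470383392125 459.90470383392125 314.5987961293763 198.33481372117933 ['frame', 'fx', 'fy', 'cx', 'cy', 'extrinsics']
[[-0.0193, 0.978, -0.2078, 0.2751], [-0.9998, -0.0197, 0.0, 0.0265], [-0.0041, 0.2077, 0.9782, 1.2298], [0.0, 0.0, 0.0, 1.0]]
clip_1 [(0.73, [227.0, 205.0, 19.0, 18.0]), (0.69, [254.0, 145.0, 14.0, 20.0]), (0.68, [271.0, 177.0, 16.0, 23.0]), (0.63, [210.0, 266.0, 15.0, 18.0])
[... 298 characters left out ...]
 156.0, 72.0, 50.0])]
{'time': 0.5, 'joint_pos': array([ 1.24059947e+00,  2.76404799e-01, -2.64642227e-02,  1.26800476e+00,
        6.89540855e-06,  1.46737684e+00]), 'joint_vel': array([ 0.00017876, -0.00037247,  0.00156988, -0.00037428,  0.00062062,
        0.00011438]), 'effort': array([-4.53742568e-04, -4.44991887e+01,  2.95207089e+01,  2.97392566e-03,
       -2.87872126e-05,  7.32217060e-07]), 'eef_pos': array([0.14053046, 0.60895495, 0.20167999]), 'tcp_rot': array([-3.14151632e+00, -1.48547243e-05,  2.91481529e+00]), 'force': array([-0.50651033, -0.27744504,  0.72958504]), 'moment': array([-0.00909369,  0.03843743, -0.01535037]), 'grip_force': 0.0, 'gripper_width': 0.08549403314653699}
```

Run:
```python
import cv2
a=cv2.imread("pics/top0.png")
cv2.imwrite("pics/top0c.png",cv2.resize(a[100:330,160:480],(800,575),interpolation=cv2.INTER_CUBIC))
a=cv2.imread("pics/scene0.png")
cv2.imwrite("pics/scene0c.png",cv2.resize(a[110:350,150:470],(800,600),interpolation=cv2.INTER_CUBIC))
```

```text
(no output)
```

View pics/top0c.png

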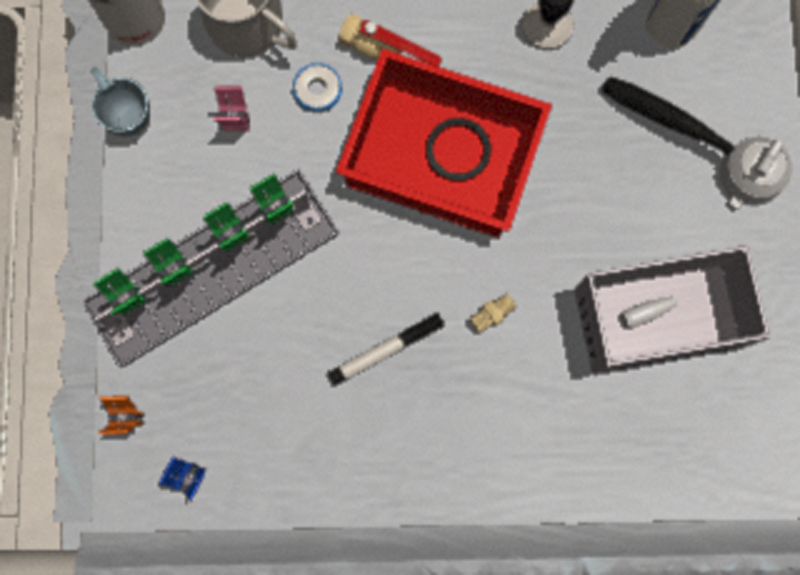

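View pics/scene0c.png

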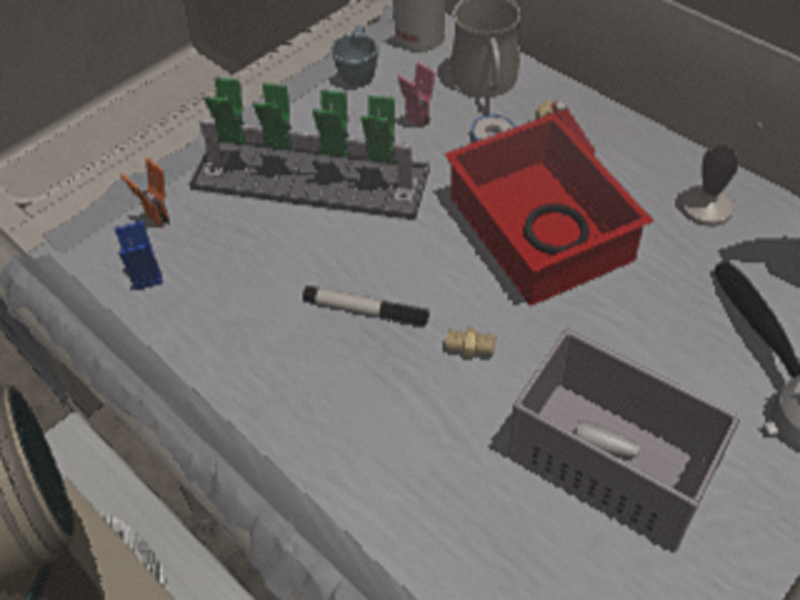

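Top view: the four green clips sit on the rail at full-frame px ≈ (208,216), (227,205), (250,190) and (269,179). These match the description: green and astride the bar. The look-alikes stand on the table: pink (252,143), orange (208,266) and blue (233,291). The tub is at (337,158) and the caddy at (427,224). Next I fit poses by silhouette in both views.

```bash
cat > h.py <<'E'
import numpy as np, cv2
from scipy.optimize import minimize
def proj(c,P):
    E=c["extrinsics"]; q=(np.atleast_2d(P)-E[:3,3])@E[:3,:3]
    return np.c_[c["fx"]*q[:,0]/-q[:,2]+c["cx"], c["fy"]*q[:,1]/q[:,2]+c["cy"]]
S=4
def ray(c,u,v,z):
    E=c["extrinsics"]; d=E[:3,:3]@np.array([(u-c["cx"])/c["fx"],-(v-c["cy"])/c["fy"],-1]); t=(z-E[2,3])/d[2]
    return E[:3,3]+t*d
def sil(c,hulls):
    m=np.zeros((400*S,640*S),np.uint8)
    for P in hulls:
        h=cv2.convexHull(((proj(c,P)+.5)*S).astype(np.float32)).astype(np.int32); cv2.fillConvexPoly(m,h,255)
    return cv2.resize(m,(640,400),interpolation=cv2.INTER_AREA)/255.
def box(x0,x1,y0,y1,z0,z1): return np.array([[x,y,z] for x in(x0,x1) for y in(y0,y1) for z in(z0,z1)])
def place(P,x,y,yaw,z=0):
    c,s=np.cos(yaw),np.sin(yaw); return P@np.array([[c,s,0],[-s,c,0],[0,0,1]])+[x,y,z]
def cost(hulls_fn,p,cams,masks):
    e=0
    for c,m in zip(cams,masks):
        s=sil(c,hulls_fn(p)); e+=1-np.minimum(s,m).sum()/np.maximum(s,m).sum()
    return e
def clip_hulls():
    y=(-.015,.015); L=lambda a:np.array([[x,yy,z] for x,z in a for yy in y])
    return [L([(.019,.043),(.016,.043),(.003,0),(.008,0)]),L([(-.019,.043),(-.016,.043),(-.003,0),(-.008,0)]),L([(-.007,0),(.007,0),(-.006,-.034),(.006,-.034)])]
def green(f):
    h=cv2.cvtColor(f,cv2.COLOR_RGB2HSV); return ((h[...,0]>45)&(h[...,0]<80)&(h[...,1]>110)&(h[...,2]>35)).astype(float)
E
cat > fit.py <<'E'
from station import ctrl, vision, cut_out
from h import *
cams=[vision.camera(n) for n in("top","scene")]
def nm(f,p0,steps,masks,cs=cams):
    p0=np.array(p0); sx=np.vstack([p0]+[p0+np.eye(len(p0))[i]*steps[i] for i in range(len(p0))])
    return minimize(lambda p:cost(f,p,cs,masks),p0,method="Nelder-Mead",options=dict(initial_simplex=sx,xatol=2e-4,fatol=1e-5,maxiter=600))
out={}
def pick(cam,name,near):
    return min(cut_out(cam,name),key=lambda d:np.hypot(*(np.array(d["bbox"][:2])-near)))["pixels"].astype(float)
cm=[pick("top","caddy",(427,224)),pick("scene","caddy",(398,285))]
x,y,_=ray(cams[0],427,224,.05); B=box(-.0475,.0475,-.0825,.0825,0,.095)
for k in ([0,1],[0],[1]):
    r=nm(lambda p:[place(B,*p)],[x,y,.2],[.01,.01,.1],[cm[i] for i in k],[cams[i] for i in k]); print("caddy",k,r.x.round(4),round(r.fun,3))
tm=[pick("top","scrap_tub",(337,158)),pick("scene","scrap_tub",(368,193))]
x,y,_=ray(cams[0],337,158,.035); T=[box(-.0675,.0675,-.09,.09,0,.07),box(-.0735,.0735,-.096,.096,.067,.07)]
r=nm(lambda p:[place(t,*p) for t in T],[x,y,-.3],[.01,.01,.1],tm); print("tub",r.x.round(4),round(r.fun,3))
gm=[green(c["frame"]) for c in cams]; print([g.sum() for g in gm])
for g,(a,b,cc,d) in zip(gm,[(165,230,195,290),(130,185,220,320)]): 
    k=np.zeros_like(g); k[a:b,cc:d]=1; g*=k
print([g.sum() for g in gm])
C=clip_hulls()
def ch(p):
    x,y,yaw=p[:3]; return [place(h+[0,s,0],x,y,yaw,.084) for s in p[3:] for h in C]
Q=np.array([ray(cams[0],u,v,.105)[:2] for u,v in[(208,216),(227,205),(250,190),(269,179)]])
m=Q.mean(0); d=Q[-1]-Q[0]; d/=np.hypot(*d); yaw=np.arctan2(-d[0],d[1])
for k in ([0,1],[0],[1]):
    r=nm(ch,[*m,yaw,*((Q-m)@d)],[.008,.008,.1,.008,.008,.008,.008],[gm[i] for i in k],[cams[i] for i in k])
    print("rail",k,r.x.round(4),round(r.fun,3))
    yw=r.x[2]; print([(r.x[:2]+s*np.array([-np.sin(yw),np.cos(yw)])).round(4).tolist() for s in r.x[3:]])
E
python3 fit.py
```

```text
caddy [0, 1] [ 0.452  -0.2641  0.1536] 0.076
caddy [0] [ 0.4505 -0.2635  0.1697] 0.039
caddy [1] [ 0.454  -0.2634  0.1541] 0.024
tub [ 0.6382 -0.0359 -0.3634] 0.05
[np.float64(578.0), np.float64(33.0)]
[np.float64(577.0), np.float64(33.0)]
rail [0, 1] [ 0.5163  0.2178 -2.5924 -0.0883 -0.0306  0.0371  0.09  ] 1.33
[[0.4702, 0.2931], [0.5003, 0.2439], [0.5357, 0.1862], [0.5633, 0.141]]
rail [0] [ 0.5166  0.2172 -2.5987 -0.0888 -0.0318  0.0349  0.0902] 0.356
[[0.4707, 0.2933], [0.5002, 0.2445], [0.5346, 0.1873], [0.5632, 0.14]]
rail [1] [ 0.5205  0.2175 -2.5559 -0.0893 -0.0334  0.035   0.0897] 0.974
[[0.4712, 0.2919], [0.5021, 0.2453], [0.5399, 0.1884], [0.5701, 0.1427]]
```

```bash
python3 - <<'E'
s=open('h.py').read(); i=s.index("def green"); s=s[:i]+'''def green(f):
    f=cv2.GaussianBlur(f,(3,3),.6).astype(float); return ((f[...,1]>1.25*f[...,0])&(f[...,1]>1.2*f[...,2])&(f[...,1]>25)).astype(float)
'''
open('h.py','w').write(s)
f=open('fit.py').read()
f+='''
rm=[pick("top","drying_rail",(244,209)),pick("scene","drying_rail",(274,176))]
p=r.x
R=[box(-.0425,.0425,-.1375,.1375,0,.006),box(-.002,.002,-.126,.126,.0,.075)]
for k in ([0,1],[0],[1]):
    q=nm(lambda p:[place(h,*p) for h in R],p[:3],[.008,.008,.05],[rm[i] for i in k],[cams[i] for i in k]); print("tray",k,q.x.round(4),round(q.fun,3))
r=best
for n,c,g in zip("ts",cams,gm):
    v=c["frame"].copy()
    for h in ch(r.x)+[place(B,.4525,-.264,.16)]+[place(h,*r.x[:3]) for h in R]:
        cv2.polylines(v,[cv2.convexHull(proj(c,h).astype(np.float32)).astype(np.int32)],1,(255,255,0),1)
    v[...,0]=np.where(g>0,np.maximum(v[...,0],120),v[...,0])
    cv2.imwrite(f"pics/ov_{n}.png",cv2.resize(v[130:260,190:350],(800,650))[:600,:,::-1])
'''
f=f.replace('    print("rail",k','    best=r if len(k)==2 else best\n    print("rail",k')
open('fit.py','w').write(f)
E
python3 fit.py | grep -v caddy; python3 -c "
import cv2,numpy as np
a,b=[cv2.resize(cv2.imread(f'pics/ov_{n}.png'),(400,300)) for n in 'ts']
cv2.imwrite('pics/ov.png',cv2.resize(np.hstack([a,b]),(800,300)))"
```

```text
tub [ 0.6375 -0.0358 -0.3588] 0.058
[np.float64(757.0), np.float64(971.0)]
[np.float64(757.0), np.float64(971.0)]
rail [0, 1] [ 0.5164  0.2178 -2.5952 -0.0875 -0.0316  0.0365  0.0902] 0.451
[[0.471, 0.2925], [0.5, 0.2448], [0.5354, 0.1866], [0.5633, 0.1407]]
rail [0] [ 0.5167  0.2171 -2.5935 -0.0887 -0.0325  0.0355  0.0895] 0.198
[[0.4705, 0.2928], [0.4998, 0.2448], [0.5352, 0.1868], [0.5634, 0.1407]]
rail [1] [ 0.5199  0.2173 -2.5875 -0.0887 -0.0332  0.0348  0.0893] 0.233
[[0.4732, 0.2928], [0.5024, 0.2456], [0.5382, 0.1878], [0.5669, 0.1414]]
tray [0, 1] [ 0.5157  0.2179 -2.5907] 0.371
tray [0] [ 0.5148  0.2188 -2.5922] 0.207
tray [1] [ 0.5182  0.2173 -2.5876] 0.147
```

View pics/ov_t.png

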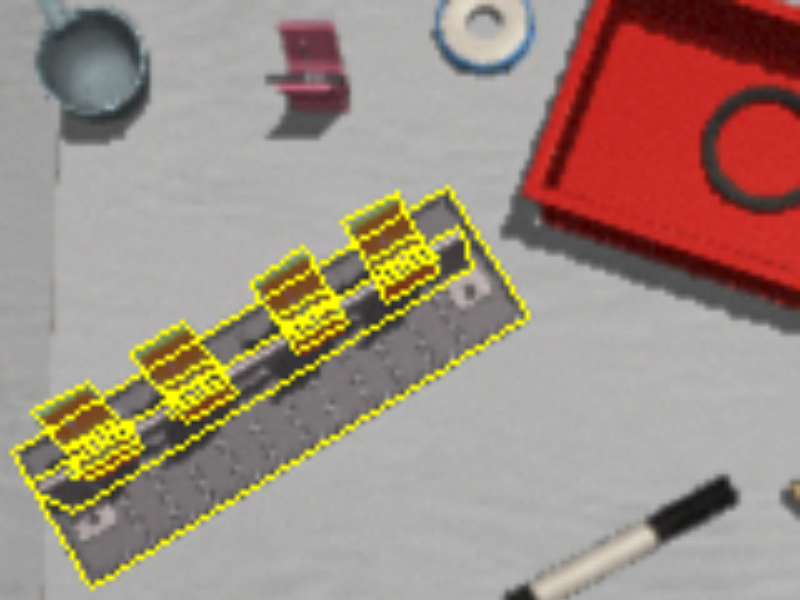

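```bash
cat > pl.py <<'E'
import sys, numpy as np
from station import ctrl
from scipy.spatial.transform import Rotation as R
# waypoints: x y z yaw n  (repeat)
s=ctrl.sense(); p=np.array(s["eef_pos"]); rot=R.from_euler("xyz",s["tcp_rot"])
print("now",p.round(4),s["tcp_rot"].round(4),"w",round(s["gripper_width"],4),"gf",round(s["grip_force"],2),"F",s["force"].round(1),"t",round(s["time"],2),"j",s["joint_pos"].round(2))
a=[float(v) for v in sys.argv[1:]]
for x,y,z,yaw,n in np.reshape(a,(-1,5)):
    n=int(n); t=R.from_euler("xyz",[np.pi,0,yaw]); dr=(rot.inv()*t).as_rotvec()/n; d=(np.array([x,y,z])-p)/n
    for i in range(n):
        print([(rot.inv().apply(d)*1000).round(1).tolist(),dr.round(3).tolist()]); rot=rot*R.from_rotvec(dr); p=p+d
    print()
E
python3 pl.py .4718 .2927 .20 2.122 10
```

```text
now [0.1406 0.609  0.2017] [ 3.1416 -0.      2.9148] w 0.0853 gf 0.0 F [0.6 0.  0. ] t 1.2 j [ 1.24  0.28 -0.03  1.27  0.    1.47]
[[-39.4, -23.4, 0.2], [0.0, -0.0, 0.079]]
[[-41.1, -20.2, 0.2], [0.0, -0.0, 0.079]]
[[-42.6, -16.9, 0.2], [0.0, -0.0, 0.079]]
[[-43.8, -13.4, 0.2], [0.0, -0.0, 0.079]]
[[-44.7, -9.9, 0.2], [0.0, -0.0, 0.079]]
[[-45.4, -6.4, 0.2], [0.0, -0.0, 0.079]]
[[-45.7, -2.7, 0.2], [0.0, -0.0, 0.079]]
[[-45.8, 0.9, 0.2], [0.0, -0.0, 0.079]]
[[-45.6, 4.5, 0.2], [0.0, -0.0, 0.079]]
[[-45.1, 8.1, 0.2], [0.0, -0.0, 0.079]]
```

>>> play_rows([
  [[-39.4,-23.4,0],[0,0,0.079],60],
  [[-41.1,-20.2,0],[0,0,0.079],60],
  [[-42.6,-16.9,0],[0,0,0.079],60],
  [[-43.8,-13.4,0],[0,0,0.079],60],
  [[-44.7,-9.9,0],[0,0,0.079],60],
  [[-45.4,-6.4,0],[0,0,0.079],60],
  [[-45.7,-2.7,0],[0,0,0.079],60],
  [[-45.8,0.9,0],[0,0,0.079],60],
  [[-45.6,4.5,0],[0,0,0.079],60],
  [[-45.1,8.1,0],[0,0,0.079],60],
], grip_force=25)

```text
time: 2.45
eef_pos: [0.4733, 0.2919, 0.2019]
tcp_rot: [3.141, -0.0, 2.122]
force: [1.2, 0.7, -0.4]
gripper_width: 0.0599
grip_force: 0.0
```

```bash
python3 pl.py .4718 .2927 .20 2.122 1 .4718 .2927 .098 2.122 5
```

```text
now [0.4733 0.2919 0.2019] [ 3.141  -0.      2.1222] w 0.0599 gf 0.0 F [ 1.2  0.7 -0.4] t 2.45 j [ 0.44  0.15 -0.18  1.24  0.    1.46]
[[1.5, -0.9, 1.9], [0.001, -0.0, 0.0]]

[[0.0, -0.0, 20.4], [-0.0, 0.0, 0.0]]
[[0.0, -0.0, 20.4], [-0.0, 0.0, 0.0]]
[[0.0, -0.0, 20.4], [-0.0, 0.0, 0.0]]
[[0.0, -0.0, 20.4], [-0.0, 0.0, 0.0]]
[[0.0, -0.0, 20.4], [-0.0, 0.0, 0.0]]
```

>>> play_rows([
  [[0,0,22],[0,0,0],60],
  [[0,0,22],[0,0,0],60],
  [[0,0,22],[0,0,0],60],
  [[0,0,22],[0,0,0],60],
  [[0,0,16],[0,0,0],60],
  [[0,0,0],[0,0,0],42],
  [[0,0,0],[0,0,0],27],
  [[0,0,0],[0,0,0],27],
  [[0,0,0],[0,0,0],27],
])

```text
time: 3.58
eef_pos: [0.4728, 0.2933, 0.0984]
tcp_rot: [3.14, 0.0, 2.125]
force: [0.1, -0.1, -0.5]
gripper_width: 0.0272
grip_force: 0.0
```

```bash
python3 pl.py
python3 - <<'E'
from station import vision
import cv2,numpy as np
v=[cv2.resize(vision.camera(n)["frame"][a:a+100,b:b+133,::-1],(400,300),interpolation=cv2.INTER_CUBIC) for n,a,b in(("top",150,160),("scene",100,170))]
cv2.imwrite("pics/g1.png",np.hstack(v))
E
```

```text
now [0.4728 0.2933 0.0984] [3.1401e+00 2.0000e-04 2.1248e+00] w 0.0272 gf 0.0 F [ 0.1 -0.1 -0.5] t 3.58 j [ 0.44  0.23 -0.31  1.02  0.    1.46]
```

View pics/g1.png

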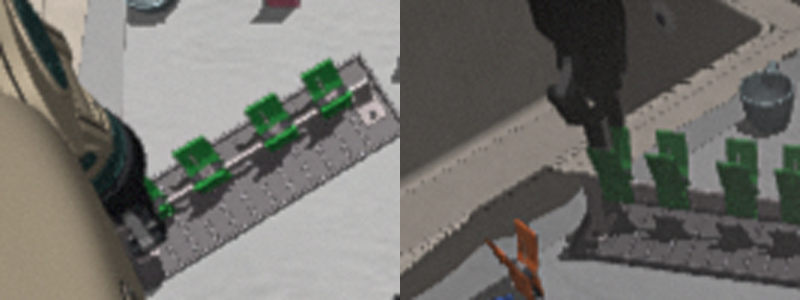

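Run:
```python
from station import vision,ctrl
from h import *
p=ctrl.sense()["eef_pos"]
out=[]
for n,a,b in(("top",170,180),("scene",110,180)):
    c=vision.camera(n); f=c["frame"]; v=cv2.resize(f[a:a+75,b:b+75],(400,400),interpolation=cv2.INTER_CUBIC); k=400/75
    v=cv2.convertScaleAbs(v,alpha=1.6)
    for q,col in((p,(255,0,0)),(p+[0,0,.019],(255,255,0)),(np.array([.4718,.2927,.084]),(0,0,255))):
        u=(proj(c,q)[0]-[b,a]+.5)*k; print(n,proj(c,q)[0].round(1)); cv2.drawMarker(v,tuple(int(x) for x in u),col,0,12,1)
    for h in clip_hulls():
        cv2.polylines(v,[cv2.convexHull(((proj(c,place(h,.4718,.2927,.551,.084))-[b,a]+.5)*k).astype(np.float32)).astype(np.int32)],1,(255,255,0),1)
    out.append(v)
cv2.imwrite("pics/g2.png",np.hstack(out)[:,:,::-1])
```

```text
top [208.1 217.2]
top [206.3 215.9]
top [209.6 218.5]
scene [240.3 153. ]
scene [239.1 147.9]
scene [241. 157.]
```

View pics/g2.png

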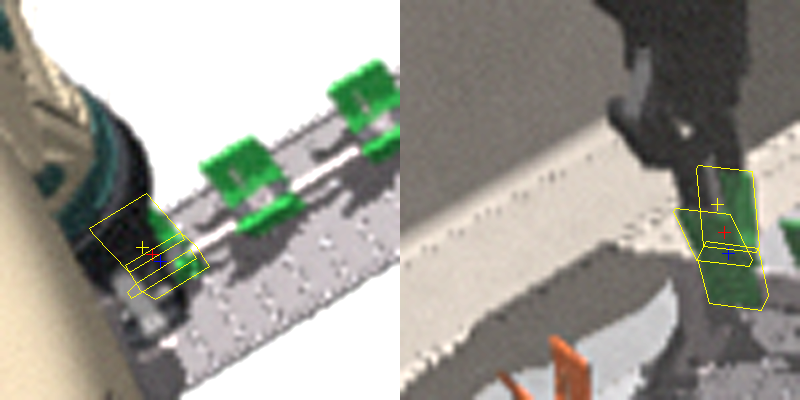

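>>> play_rows([
  [[0,0,0],[0,0,0],24],
  [[0,0,0],[0,0,0],24],
  [[0,0,0],[0,0,0],24],
])

```text
time: 4.15
eef_pos: [0.4722, 0.293, 0.0979]
tcp_rot: [-3.142, 0.0, 2.125]
force: [-0.8, -0.2, 3.7]
gripper_width: 0.024
grip_force: 2.2
```

>>> play_rows([
  [[0,0,0],[0,0,0],40],
  [[0,0,-8],[0,0,0],40],
  [[0,0,0],[0,0,0],27],
  [[0,0,0],[0,0,0],27],
  [[0,0,0],[0,0,0],27],
])

```text
time: 4.78
eef_pos: [0.4721, 0.2929, 0.1055]
tcp_rot: [-3.141, -0.0, 2.125]
force: [-0.8, -0.0, -0.6]
gripper_width: 0.0275
grip_force: 0.0
```

>>> play_rows([
  [[0,0,0],[0,0,0],23],
  [[0,0,0],[0,0,0],23],
  [[0,0,0],[0,0,0],23],
])

```text
time: 5.15
eef_pos: [0.4722, 0.293, 0.1057]
tcp_rot: [-3.141, -0.0, 2.125]
force: [0.4, -0.3, -0.8]
gripper_width: 0.0227
grip_force: 0.0
```

Run:
```python
from station import vision,ctrl
from h import *
c=vision.camera("scene"); a,b=105,200; f=c["frame"][a:a+75,b:b+100]; v=cv2.convertScaleAbs(cv2.resize(f,(800,600),interpolation=cv2.INTER_LANCZOS4),alpha=2.2)
cv2.imwrite("pics/g3.png",v[:,:,::-1])
```

```text
(no output)
```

View pics/g3.png

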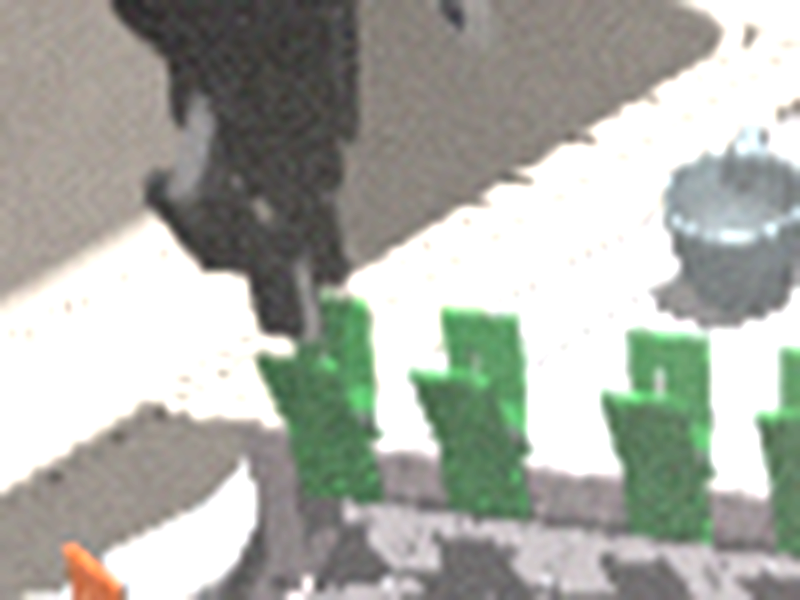

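Run:
```python
from station import vision,ctrl
from h import *
s=ctrl.sense(); p=s["eef_pos"]; print(s["gripper_width"],s["grip_force"],p)
c=vision.camera("scene"); rx=np.array([np.cos(.551),np.sin(.551),0]); ry=np.array([-rx[1],rx[0],0])
for x in(-.0115,-.024,.0115,.024):
  for y in (-.011,.011):
    print(x,y,[ ((proj(c,p+x*rx+y*ry+[0,0,z])[0]-[200,105])*8).round().tolist() for z in(0,.01,.02,.03)])
```

```text
0.0229420860994124 0.0 [0.47221988 0.29300651 0.10568886]
-0.0115 -0.011 [[337.0, 394.0], [332.0, 372.0], [327.0, 350.0], [321.0, 328.0]]
-0.0115 0.011 [[277.0, 387.0], [272.0, 365.0], [266.0, 343.0], [261.0, 321.0]]
-0.024 -0.011 [[325.0, 417.0], [320.0, 396.0], [315.0, 374.0], [309.0, 351.0]]
-0.024 0.011 [[265.0, 410.0], [259.0, 388.0], [254.0, 366.0], [248.0, 344.0]]
0.0115 -0.011 [[358.0, 352.0], [353.0, 330.0], [348.0, 308.0], [343.0, 286.0]]
0.0115 0.011 [[299.0, 345.0], [294.0, 323.0], [289.0, 301.0], [283.0, 279.0]]
0.024 -0.011 [[369.0, 329.0], [365.0, 308.0], [360.0, 286.0], [355.0, 263.0]]
0.024 0.011 [[311.0, 323.0], [306.0, 301.0], [301.0, 279.0], [296.0, 257.0]]
```

>>> play_rows([
  [[0,0,-20],[0,0,0],23],
  [[0,0,-20],[0,0,0],23],
  [[0,0,0],[0,0,0],60],
  [[0,0,0],[0,0,0],60],
  [[0,0,0],[0,0,0],60],
  [[0,0,0],[0,0,0],60],
])

```text
time: 6.0
eef_pos: [0.4717, 0.2927, 0.1449]
tcp_rot: [-3.14, -0.0, 2.125]
force: [-0.1, -0.4, -0.6]
gripper_width: 0.0602
grip_force: 0.0
```

Run:
```python
from station import vision,ctrl
from h import *
s=ctrl.sense(); p=s["eef_pos"]; w=s["gripper_width"]; print(w,p,s["force"])
rx=np.array([np.cos(.551),np.sin(.551),0]); ry=np.array([-rx[1],rx[0],0]); o=[]
for n,a,b in(("scene",85,205),("top",165,170)):
    c=vision.camera(n); k=400/75
    v=cv2.convertScaleAbs(cv2.resize(c["frame"][a:a+100,b:b+75],(400,533),interpolation=cv2.INTER_LANCZOS4),alpha=1.8)
    for sg,col in((1,(255,0,0)),(-1,(255,255,0))):
        for z in(0,.01,.02):
            u=(proj(c,p+sg*w/2*rx+[0,0,z])[0]-[b,a]+.5)*k; cv2.drawMarker(v,tuple(int(x) for x in u),col,0,10,1)
    o.append(v)
cv2.imwrite("pics/g4.png",np.hstack(o)[:,:,::-1])
```

```text
0.060170728194099 [0.47168538 0.29273325 0.14487338] [-0.11663533 -0.3796721  -0.56891377]
```

View pics/g4.png

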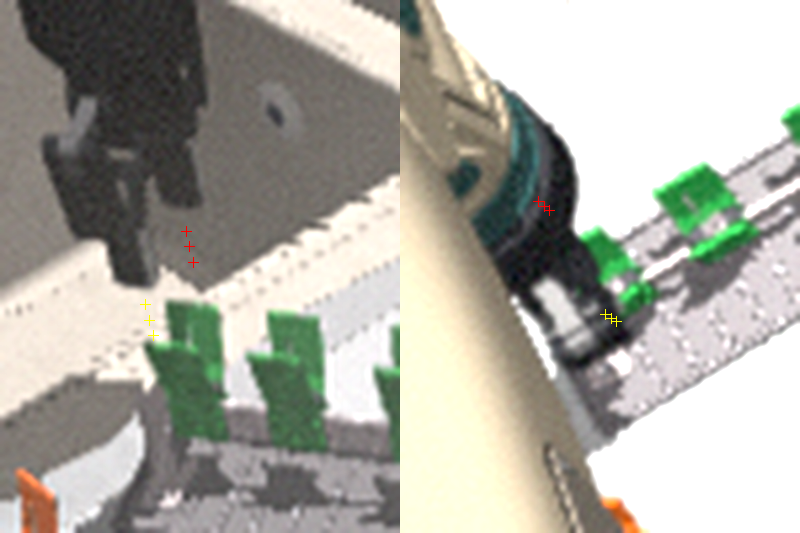

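The picture shows both fingertips about 34 mm above the reported TCP at 60 mm opening (near tip at crop (135,285), far tip at (180,205)). The earlier squeeze therefore closed over the lever tips. I'll go about 20 mm lower.

>>> play_rows([
  [[0,0,22],[0,0,0],60],
  [[0,0,22],[0,0,0],60],
  [[0,0,20],[0,0,0],60],
  [[0,0,0],[0,0,0],60],
  [[0,0,0],[0,0,0],27],
  [[0,0,0],[0,0,0],27],
  [[0,0,0],[0,0,0],27],
  [[0,0,0],[0,0,0],27],
])

```text
time: 7.1
eef_pos: [0.4725, 0.2931, 0.0821]
tcp_rot: [3.141, 0.0, 2.125]
force: [0.2, -0.7, -0.5]
gripper_width: 0.0272
grip_force: 2.8
```

>>> play_rows([
  [[0,0,0],[0,0,0],20.5],
  [[0,0,0],[0,0,0],20.5],
  [[0,0,0],[0,0,0],20.5],
])

```text
time: 7.48
eef_pos: [0.4726, 0.2931, 0.0823]
tcp_rot: [3.141, 0.0, 2.125]
force: [-1.6, -0.2, 4.2]
gripper_width: 0.0207
grip_force: 4.3
```

>>> play_rows([
  [[0,0,0],[0,0,0],14],
  [[0,0,0],[0,0,0],14],
  [[0,0,0],[0,0,0],14],
])

```text
time: 7.85
eef_pos: [0.4724, 0.2931, 0.0825]
tcp_rot: [3.141, 0.0, 2.125]
force: [-1.7, -0.2, 6.1]
gripper_width: 0.0191
grip_force: 26.4
```

```bash
python3 pl.py .472 .293 .15 2.122 3  .610 -.020 .158 2.122 7 .625 .0 .075 2.122 3
```

```text
now [0.4724 0.2931 0.0825] [3.1411e+00 2.0000e-04 2.1247e+00] w 0.0191 gf 26.45 F [-1.7 -0.2  6.1] t 7.85 j [ 0.44  0.25 -0.33  0.99 -0.    1.46]
[[0.1, -0.1, -22.5], [0.0, 0.0, 0.001]]
[[0.1, -0.1, -22.5], [0.0, 0.0, 0.001]]
[[0.1, -0.1, -22.5], [0.0, 0.0, 0.001]]

[[-48.4, -6.6, -1.1], [-0.0, -0.0, 0.0]]
[[-48.4, -6.6, -1.1], [-0.0, -0.0, 0.0]]
[[-48.4, -6.6, -1.1], [-0.0, -0.0, 0.0]]
[[-48.4, -6.6, -1.1], [-0.0, -0.0, 0.0]]
[[-48.4, -6.6, -1.1], [-0.0, -0.0, 0.0]]
[[-48.4, -6.6, -1.1], [-0.0, -0.0, 0.0]]
[[-48.4, -6.6, -1.1], [-0.0, -0.0, 0.0]]

[[3.1, 7.8, 27.7], [-0.0, -0.0, 0.0]]
[[3.1, 7.8, 27.7], [-0.0, -0.0, 0.0]]
[[3.1, 7.8, 27.7], [-0.0, -0.0, 0.0]]
```

```bash
python3 pl.py .4724 .2931 .192 2.122 3  .650 -.003 .192 2.122 7 .650 -.003 .065 2.122 4
```

```text
now [0.4724 0.2931 0.0825] [3.1411e+00 2.0000e-04 2.1247e+00] w 0.0191 gf 26.45 F [-1.7 -0.2  6.1] t 7.85 j [ 0.44  0.25 -0.33  0.99 -0.    1.46]
[[0.0, 0.0, -36.5], [0.0, 0.0, 0.001]]
[[0.0, 0.0, -36.5], [0.0, 0.0, 0.001]]
[[0.0, 0.0, -36.5], [0.0, 0.0, 0.001]]

[[-49.3, -0.5, -0.0], [-0.0, -0.0, 0.0]]
[[-49.3, -0.5, -0.0], [-0.0, -0.0, 0.0]]
[[-49.3, -0.5, -0.0], [-0.0, -0.0, 0.0]]
[[-49.3, -0.5, -0.0], [-0.0, -0.0, 0.0]]
[[-49.3, -0.5, -0.0], [-0.0, -0.0, 0.0]]
[[-49.3, -0.5, -0.0], [-0.0, -0.0, 0.0]]
[[-49.3, -0.5, -0.0], [-0.0, -0.0, 0.0]]

[[0.0, -0.0, 31.8], [-0.0, -0.0, 0.0]]
[[0.0, -0.0, 31.8], [-0.0, -0.0, 0.0]]
[[0.0, -0.0, 31.8], [-0.0, -0.0, 0.0]]
[[0.0, -0.0, 31.8], [-0.0, -0.0, 0.0]]
```

>>> play_rows([
  [[0,0,-36.5],[0,0,0],14],
  [[0,0,-36.5],[0,0,0],14],
  [[0,0,-36.5],[0,0,0],14],
  [[-49.3,-0.5,0],[0,0,0],14],
  [[-49.3,-0.5,0],[0,0,0],14],
  [[-49.3,-0.5,0],[0,0,0],14],
  [[-49.3,-0.5,0],[0,0,0],14],
  [[-49.3,-0.5,0],[0,0,0],14],
  [[-49.3,-0.5,0],[0,0,0],14],
  [[-49.3,-0.5,0],[0,0,0],14],
])

```text
time: 9.1
eef_pos: [0.6512, -0.0037, 0.1903]
tcp_rot: [-3.141, -0.001, 2.125]
force: [0.9, 0.8, -0.9]
gripper_width: 0.0182
grip_force: 25.5
```

Run:
```python
from station import vision,ctrl
from h import *
s=ctrl.sense(); p=s["eef_pos"]; print(p,s["gripper_width"],s["grip_force"],s["force"])
for n in("scene","top"):
    c=vision.camera(n); g=green(c["frame"]); k,_,st,ce=cv2.connectedComponentsWithStats(g.astype(np.uint8)); print(n,[(st[i,4],ce[i].round().tolist()) for i in range(1,k) if st[i,4]>25]); print(proj(c,p).round(),proj(c,p-[0,0,.03]).round())
```

```text
[ 0.65121876 -0.00374433  0.19033108] 0.01817842414626914 25.54836630821228 [ 0.86315319  0.83220737 -0.85083877]
scene [(np.int32(28), [367.0, 140.0]), (np.int32(255), [260.0, 156.0]), (np.int32(55), [365.0, 150.0]), (np.int32(252), [283.0, 159.0]), (np.int32(233), [301.0, 162.0])]
[[364. 142.]] [[363. 151.]]
top [(np.int32(127), [267.0, 176.0]), (np.int32(124), [248.0, 187.0]), (np.int32(39), [270.0, 186.0]), (np.int32(62), [253.0, 196.0]), (np.int32(125), [225.0, 202.0]), (np.int32(63), [230.0, 210.0])]
[[326. 134.]] [[326. 139.]]
```

>>> play_rows([
  [[0,0,32],[0,0,0],14],
  [[0,0,32],[0,0,0],14],
  [[0,0,32],[0,0,0],14],
  [[0,0,28],[0,0,0],14],
  [[0,0,0],[0,0,0],50],
  [[0,0,0],[0,0,0],50],
  [[0,0,0],[0,0,0],50],
  [[0,0,-40],[0,0,0],55],
  [[0,0,-40],[0,0,0],60],
  [[0,0,-40],[0,0,0],60],
])

```text
time: 10.45
eef_pos: [0.6515, -0.0024, 0.1902]
tcp_rot: [3.139, 0.002, 2.125]
force: [0.8, -0.4, -0.2]
gripper_width: 0.06
grip_force: 0.0
```

```bash
python3 pl.py .565 .141 .16 2.122 4 .565 .141 .083 2.122 3
python3 - <<'E'
from station import vision,ctrl
from h import *
for n in("scene","top"):
    c=vision.camera(n); g=green(c["frame"]); k,_,st,ce=cv2.connectedComponentsWithStats(g.astype(np.uint8)); print(n,[(st[i,4],ce[i].round().tolist()) for i in range(1,k) if st[i,4]>15]); print(proj(c,[.65,-.003,.02]))
E
```

```text
now [ 0.6515 -0.0024  0.1902] [3.1394e+00 1.7000e-03 2.1248e+00] w 0.06 gf 0.0 F [ 0.8 -0.4 -0.2] t 10.45 j [-0.1   0.33  0.02  1.26  0.    0.91]
[[41.9, 0.4, 7.5], [0.001, 0.0, 0.001]]
[[41.9, 0.4, 7.5], [0.001, 0.0, 0.001]]
[[41.9, 0.4, 7.5], [0.001, 0.0, 0.001]]
[[41.9, 0.4, 7.5], [0.001, 0.0, 0.001]]

[[0.0, -0.0, 25.7], [-0.0, -0.0, 0.0]]
[[0.0, -0.0, 25.7], [-0.0, -0.0, 0.0]]
[[0.0, -0.0, 25.7], [-0.0, -0.0, 0.0]]

scene [(np.int32(252), [260.0, 156.0]), (np.int32(250), [283.0, 159.0]), (np.int32(235), [301.0, 162.0]), (np.int32(101), [361.0, 174.0]), (np.int32(50), [359.0, 188.0])]
[[359.0910853  188.19474088]]
top [(np.int32(113), [266.0, 176.0]), (np.int32(125), [248.0, 187.0]), (np.int32(18), [268.0, 186.0]), (np.int32(61), [253.0, 196.0]), (np.int32(126), [225.0, 202.0]), (np.int32(63), [230.0, 210.0])]
[[324.5101729  156.07950594]]
```

>>> play_rows([
  [[41.9,0.4,7.5],[0,0,0],60],
  [[41.9,0.4,7.5],[0,0,0],60],
  [[41.9,0.4,7.5],[0,0,0],60],
  [[41.9,0.4,7.5],[0,0,0],60],
  [[0,0,0],[0,0,0],60],
  [[0,0,26],[0,0,0],60],
  [[0,0,26],[0,0,0],60],
  [[0,0,25],[0,0,0],60],
  [[0,0,0],[0,0,0],60],
  [[0,0,0],[0,0,0],27],
])

```text
time: 11.8
eef_pos: [0.5653, 0.1407, 0.0814]
tcp_rot: [3.14, 0.001, 2.124]
force: [-0.1, -0.7, -0.0]
gripper_width: 0.043
grip_force: 0.0
```

>>> play_rows([
  [[0,0,0],[0,0,0],27],
  [[0,0,0],[0,0,0],27],
  [[0,0,0],[0,0,0],27],
])

```text
time: 12.18
eef_pos: [0.5644, 0.1411, 0.0807]
tcp_rot: [3.141, 0.0, 2.125]
force: [0.6, -0.3, -0.7]
gripper_width: 0.0269
grip_force: 7.1
```

```bash
python3 pl.py .5645 .1411 .172 2.124 3  .4015 -.2363 .172 1.731 10 | cut -c1-70
```

```text
now [0.5644 0.1411 0.0807] [3.1408e+00 4.0000e-04 2.1248e+00] w 0.0269
[[-0.0, 0.1, -30.4], [0.0, 0.0, 0.0]]
[[-0.0, 0.1, -30.4], [0.0, 0.0, 0.0]]
[[-0.0, 0.0, -30.4], [0.0, 0.0, 0.0]]

[[-23.5, -33.7, -0.0], [0.0, -0.0, 0.039]]
[[-24.9, -32.7, -0.0], [0.0, -0.0, 0.039]]
[[-26.1, -31.7, -0.0], [0.0, -0.0, 0.039]]
[[-27.3, -30.7, -0.0], [0.0, -0.0, 0.039]]
[[-28.5, -29.6, -0.0], [0.0, -0.0, 0.039]]
[[-29.7, -28.5, -0.0], [0.0, -0.0, 0.039]]
[[-30.8, -27.3, -0.0], [0.0, -0.0, 0.039]]
[[-31.8, -26.0, -0.0], [0.0, -0.0, 0.039]]
[[-32.8, -24.8, -0.0], [0.0, -0.0, 0.039]]
[[-33.8, -23.5, -0.0], [0.0, -0.0, 0.039]]
```

>>> play_rows([
  [[0,0,0],[0,0,0],14],
  [[0,0,0],[0,0,0],14],
  [[0,0,0],[0,0,0],14],
  [[0,0,0],[0,0,0],14],
  [[0,0,-30],[0,0,0],14],
  [[0,0,-30],[0,0,0],14],
  [[0,0,-31],[0,0,0],14],
])

```text
time: 13.05
eef_pos: [0.5635, 0.141, 0.1713]
tcp_rot: [-3.141, -0.001, 2.125]
force: [0.6, -0.4, 0.3]
gripper_width: 0.0188
grip_force: 27.7
```

>>> play_rows([
  [[-23.5,-33.7,0],[0,0,0.039],14],
  [[-24.9,-32.7,0],[0,0,0.039],14],
  [[-26.1,-31.7,0],[0,0,0.039],14],
  [[-27.3,-30.7,0],[0,0,0.039],14],
  [[-28.5,-29.6,0],[0,0,0.039],14],
  [[-29.7,-28.5,0],[0,0,0.039],14],
  [[-30.8,-27.3,0],[0,0,0.039],14],
  [[-31.8,-26.0,0],[0,0,0.039],14],
  [[-32.8,-24.8,0],[0,0,0.039],14],
  [[-33.8,-23.5,0],[0,0,0.039],14],
])

```text
time: 14.3
eef_pos: [0.401, -0.2377, 0.1708]
tcp_rot: [3.142, -0.0, 1.734]
force: [-0.3, -0.4, -0.9]
gripper_width: 0.0193
grip_force: 27.7
```

>>> play_rows([
  [[0,0,9],[0,0,0],14],
  [[0,0,9],[0,0,0],14],
  [[0,0,0],[0,0,0],14],
])

```text
time: 14.68
eef_pos: [0.401, -0.2349, 0.1517]
tcp_rot: [-3.14, -0.003, 1.736]
force: [0.8, 0.5, -0.8]
gripper_width: 0.0191
grip_force: 27.8
```

```bash
python3 pl.py .4015 -.2363 .15 1.731 1
python3 - <<'E'
from station import vision,ctrl
from h import *
p=ctrl.sense()["eef_pos"]; o=[]
B=box(-.0475,.0475,-.0825,.0825,.095,.0951); Bi=box(-.0435,.0435,-.0785,.0785,.095,.0951)
for n in("scene","top"):
    c=vision.camera(n); u=proj(c,[.41,-.24,.12])[0].astype(int); a,b=u[1]-45,u[0]-38; k=400/75
    v=cv2.convertScaleAbs(cv2.resize(c["frame"][a:a+90,b:b+75],(400,480),interpolation=cv2.INTER_LANCZOS4),alpha=1.6)
    for h in (B,Bi): cv2.polylines(v,[cv2.convexHull(((proj(c,place(h,.452,-.2636,.16))-[b,a]+.5)*k).astype(np.float32)).astype(np.int32)],1,(255,255,0),1)
    for z in (.003,-.031): cv2.drawMarker(v,tuple(int(x) for x in (proj(c,p+[0,0,z])[0]-[b,a]+.5)*k),(255,0,0),0,10,1)
    o.append(v)
cv2.imwrite("pics/p1.png",np.hstack(o)[:,:,::-1])
E
```

```text
now [ 0.401  -0.2349  0.1517] [-3.1397e+00 -2.6000e-03  1.7364e+00] w 0.0191 gf 27.76 F [ 0.8  0.5 -0.8] t 14.68 j [-0.67  0.03 -0.43  1.12  0.    0.74]
[[-1.4, 0.3, 1.7], [-0.002, -0.003, 0.005]]
```

View pics/p1.png

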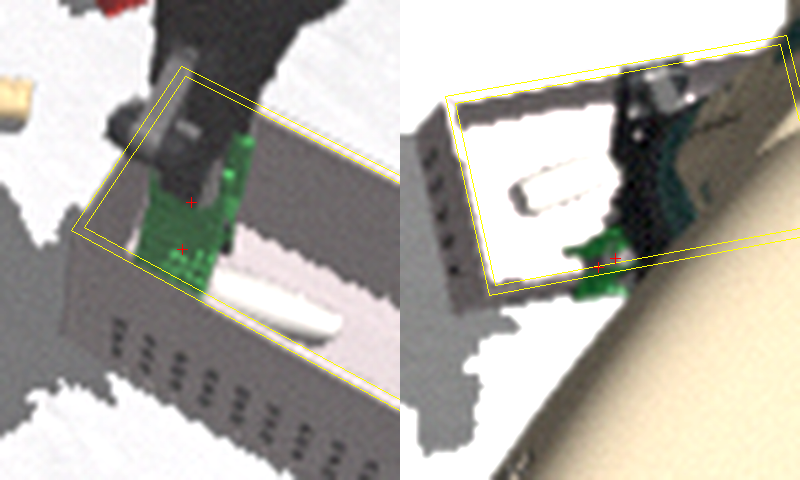

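>>> play_rows([
  [[0,0,8],[0,0,0],14],
  [[0,0,8],[0,0,0],14],
  [[0,0,8],[0,0,0],14],
  [[0,0,8],[0,0,0],14],
  [[0,0,5],[0,0,0],14],
  [[0,0,0],[0,0,0],14],
])

```text
time: 15.52
eef_pos: [0.4014, -0.2364, 0.1157]
tcp_rot: [-3.141, -0.001, 1.735]
force: [-0.0, -0.2, -0.6]
gripper_width: 0.0195
grip_force: 27.8
```

>>> play_rows([
  [[0,0,3],[0,0,0],14],
  [[0,0,3],[0,0,0],14],
  [[0,0,0],[0,0,0],14],
])

```text
time: 15.9
eef_pos: [0.4016, -0.2366, 0.11]
tcp_rot: [-3.141, -0.0, 1.735]
force: [0.6, 0.4, -0.3]
gripper_width: 0.019
grip_force: 27.8
```

>>> play_rows([
  [[0,0,3],[0,0,0],14],
  [[0,0,3],[0,0,0],14],
  [[0,0,0],[0,0,0],14],
])

```text
time: 16.27
eef_pos: [0.4015, -0.2365, 0.1039]
tcp_rot: [-3.141, -0.001, 1.735]
force: [1.0, 1.2, 0.4]
gripper_width: 0.0189
grip_force: 27.8
```

Run:
```python
from station import vision,ctrl
from h import *
s=ctrl.sense(); p=s["eef_pos"]; print(p,s["force"]); o=[]
B=box(-.0475,.0475,-.0825,.0825,.095,.0951); Bi=box(-.0435,.0435,-.0785,.0785,.095,.0951)
for n in("scene","top"):
    c=vision.camera(n); u=proj(c,[.41,-.24,.12])[0].astype(int); a,b=u[1]-35,u[0]-30; k=400/60
    v=cv2.convertScaleAbs(cv2.resize(c["frame"][a:a+75,b:b+60],(400,500),interpolation=cv2.INTER_LANCZOS4),alpha=1.6)
    for h in (B,Bi): cv2.polylines(v,[cv2.convexHull(((proj(c,place(h,.452,-.2636,.16))-[b,a]+.5)*k).astype(np.float32)).astype(np.int32)],1,(255,255,0),1)
    for z in (0,-.034): cv2.drawMarker(v,tuple(int(x) for x in (proj(c,p+[0,0,z])[0]-[b,a]+.5)*k),(255,0,0),0,10,1)
    o.append(v)
cv2.imwrite("pics/p2.png",np.hstack(o)[:,:,::-1])
```

```text
[ 0.40148132 -0.23646524  0.10386991] [0.98520416 1.22551515 0.37336688]
```

View pics/p2.png

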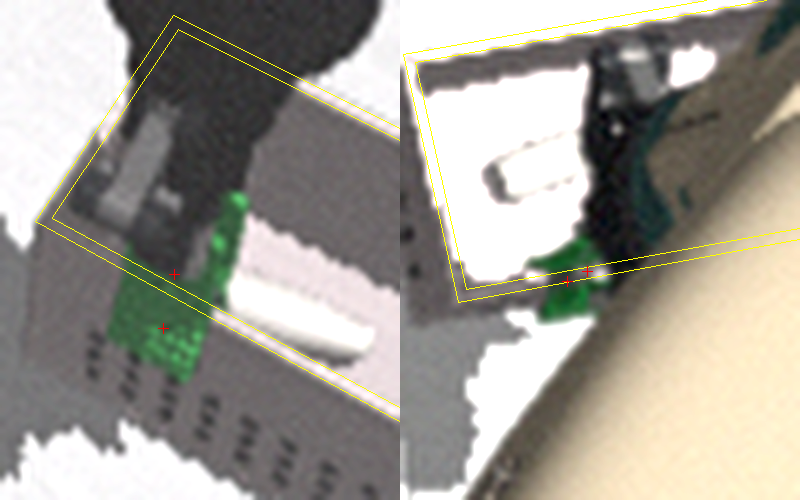

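The clip straddles the near wall, with the outer jaw's bottom edge at scene crop (150,365), well below the rim line. Releasing it.

>>> play_rows([
  [[0,0,0],[0,0,0],30],
  [[0,0,0],[0,0,0],45],
  [[0,0,0],[0,0,0],60],
  [[0,0,0],[0,0,0],60],
  [[0,0,-30],[0,0,0],60],
  [[0,0,-35],[0,0,0],60],
])

```text
time: 17.12
eef_pos: [0.401, -0.2361, 0.1692]
tcp_rot: [-3.14, -0.002, 1.735]
force: [1.0, 0.2, 0.2]
gripper_width: 0.0599
grip_force: 0.0
```

```bash
cat > chk.py <<'E'
from station import vision,ctrl
from h import *
import sys
x0,y0,z0,yw=map(float,sys.argv[1:5])
C=clip_hulls(); cams=[vision.camera(n) for n in("scene","top")]
for c,n in zip(cams,("scene","top")):
    g=green(c["frame"]); u=proj(c,[x0,y0,z0])[0]; k=np.zeros_like(g); k[int(u[1])-28:int(u[1])+28,int(u[0])-20:int(u[0])+20]=1; g*=k
    f=lambda p:cost(lambda p:[place(h,p[0],p[1],yw,z0+p[2]) for h in C],p,[c],[g])
    if n=="scene":
        ex=np.array([np.cos(yw),np.sin(yw)])
        r=minimize(lambda q:f([x0-q[0]*ex[1],y0+q[0]*ex[0],q[1]]),[0,0],method="Nelder-Mead",options=dict(initial_simplex=[[0,0],[.005,0],[0,.005]])); print(n,"along,z",r.x.round(4),round(r.fun,3),g.sum(),"at0",round(f([x0,y0,0]),3))
    else: print(n,round(f([x0,y0,0]),3),g.sum())
E
python3 chk.py .4015 -.2365 .102 .163; python3 pl.py .5367 .1872 .17 2.122 10
```

```text
scene along,z [-0.0019  0.0066] 0.234 373.0 at0 0.293
top 0.343 160.0
now [ 0.4044 -0.2388  0.1733] [3.1362 0.006  1.7348] w 0.06 gf 0.0 F [ 2.  -0.6 -0.6] t 17.23 j [-0.67  0.01 -0.4   1.15 -0.    0.74]
[[39.9, 20.0, 0.2], [0.0, 0.001, -0.039]]
[[39.1, 21.5, 0.2], [0.0, 0.001, -0.039]]
[[38.2, 23.0, 0.2], [0.0, 0.001, -0.039]]
[[37.3, 24.5, 0.2], [0.0, 0.001, -0.039]]
[[36.3, 25.9, 0.3], [0.0, 0.001, -0.039]]
[[35.3, 27.3, 0.3], [0.0, 0.001, -0.039]]
[[34.2, 28.6, 0.3], [0.0, 0.001, -0.039]]
[[33.1, 30.0, 0.3], [0.0, 0.001, -0.039]]
[[31.9, 31.2, 0.3], [0.0, 0.001, -0.039]]
[[30.6, 32.4, 0.3], [0.0, 0.001, -0.039]]
```

>>> play_rows([
  [[39.9,20.0,0],[0,0,-0.039],60],
  [[39.1,21.5,0],[0,0,-0.039],60],
  [[38.2,23.0,0],[0,0,-0.039],60],
  [[37.3,24.5,0],[0,0,-0.039],60],
  [[36.3,25.9,0],[0,0,-0.039],60],
  [[35.3,27.3,0],[0,0,-0.039],60],
  [[34.2,28.6,0],[0,0,-0.039],60],
  [[33.1,30.0,0],[0,0,-0.039],60],
  [[31.9,31.2,0],[0,0,-0.039],60],
  [[30.6,32.4,0],[0,0,-0.039],60],
])

```text
time: 18.48
eef_pos: [0.5332, 0.191, 0.1683]
tcp_rot: [-3.141, -0.0, 2.126]
force: [-0.1, -0.9, -0.2]
gripper_width: 0.0601
grip_force: 0.0
```

```bash
python3 chk.py .4015 -.2365 .102 .163; python3 chk.py .501 .2451 .084 .551; python3 pl.py .5367 .1872 .1692 2.124 1  .5367 .1872 .0815 2.124 4
```

```text
scene along,z [-0.0019  0.0063] 0.126 422.0 at0 0.22
top 0.319 164.0
scene along,z [ 0.001  -0.0012] 0.299 253.0 at0 0.304
top 1.0 0.0
now [0.5327 0.19   0.1682] [-3.1397e+00 -2.0000e-04  2.1261e+00] w 0.0603 gf 0.0 F [-0.5  0.3  0.1] t 18.68 j [ 0.23  0.19 -0.2   1.17 -0.    1.24]
[[-4.4, 1.9, -1.0], [-0.002, -0.0, 0.002]]

[[0.0, -0.0, 21.9], [0.0, 0.0, 0.0]]
[[0.0, -0.0, 21.9], [0.0, 0.0, 0.0]]
[[0.0, -0.0, 21.9], [0.0, 0.0, 0.0]]
[[0.0, -0.0, 21.9], [0.0, 0.0, 0.0]]
```

>>> play_rows([
  [[-4.4,1.9,0],[0,0,0],60],
  [[0,0,22],[0,0,0],60],
  [[0,0,22],[0,0,0],60],
  [[0,0,22],[0,0,0],60],
  [[0,0,21],[0,0,0],60],
  [[0,0,0],[0,0,0],60],
  [[0,0,0],[0,0,0],27],
  [[0,0,0],[0,0,0],27],
  [[0,0,0],[0,0,0],27],
  [[0,0,0],[0,0,0],27],
])

```text
time: 19.92
eef_pos: [0.5375, 0.187, 0.0826]
tcp_rot: [3.141, 0.0, 2.125]
force: [1.1, -0.1, 0.1]
gripper_width: 0.0272
grip_force: 2.3
```

```bash
python3 pl.py .5375 .187 .1676 2.125 3 .626 -.069 .1676 2.125 6 .626 -.069 .066 2.125 4
```

```text
now [0.5375 0.187  0.0826] [3.1409e+00 2.0000e-04 2.1249e+00] w 0.0272 gf 2.31 F [ 1.1 -0.1  0.1] t 19.93 j [ 0.22  0.27 -0.3   1.    0.    1.24]
[[0.0, 0.0, -28.3], [0.0, 0.0, -0.0]]
[[0.0, 0.0, -28.3], [0.0, 0.0, -0.0]]
[[0.0, -0.0, -28.3], [0.0, 0.0, -0.0]]

[[-44.0, -9.9, 0.0], [-0.0, -0.0, -0.0]]
[[-44.0, -9.9, 0.0], [-0.0, -0.0, -0.0]]
[[-44.0, -9.9, 0.0], [-0.0, -0.0, -0.0]]
[[-44.0, -9.9, 0.0], [-0.0, -0.0, -0.0]]
[[-44.0, -9.9, 0.0], [-0.0, -0.0, -0.0]]
[[-44.0, -9.9, 0.0], [-0.0, -0.0, -0.0]]

[[0.0, -0.0, 25.4], [-0.0, -0.0, -0.0]]
[[0.0, -0.0, 25.4], [-0.0, -0.0, -0.0]]
[[0.0, -0.0, 25.4], [-0.0, -0.0, -0.0]]
[[0.0, -0.0, 25.4], [-0.0, -0.0, -0.0]]
```

>>> play_rows([
  [[0,0,0],[0,0,0],14],
  [[0,0,0],[0,0,0],14],
  [[0,0,0],[0,0,0],14],
  [[0,0,0],[0,0,0],14],
  [[0,0,-28],[0,0,0],14],
  [[0,0,-28],[0,0,0],14],
  [[0,0,-29],[0,0,0],14],
])

```text
time: 20.8
eef_pos: [0.537, 0.1867, 0.1678]
tcp_rot: [-3.141, -0.0, 2.125]
force: [1.0, -0.1, 0.4]
gripper_width: 0.0185
grip_force: 27.3
```

>>> play_rows([
  [[-45,-10.5,0],[0,0,0],14],
  [[-45,-10.5,0],[0,0,0],14],
  [[-45,-10.5,0],[0,0,0],14],
  [[-45,-10.5,0],[0,0,0],14],
  [[-45,-10.5,0],[0,0,0],14],
  [[-45,-10.5,0],[0,0,0],14],
  [[0,0,25],[0,0,0],14],
  [[0,0,25],[0,0,0],14],
  [[0,0,25],[0,0,0],14],
  [[0,0,25],[0,0,0],14],
])

```text
time: 22.05
eef_pos: [0.6256, -0.076, 0.0663]
tcp_rot: [-3.141, -0.0, 2.125]
force: [0.0, 0.7, 0.1]
gripper_width: 0.0187
grip_force: 27.3
```

>>> play_rows([
  [[0,0,0],[0,0,0],14],
  [[0,0,0],[0,0,0],48],
  [[0,0,0],[0,0,0],48],
  [[0,0,0],[0,0,0],48],
  [[0,0,-35],[0,0,0],55],
  [[0,0,-35],[0,0,0],60],
  [[0,0,-35],[0,0,0],60],
])

```text
time: 22.92
eef_pos: [0.6259, -0.0759, 0.174]
tcp_rot: [3.141, 0.001, 2.125]
force: [0.2, -0.7, 0.2]
gripper_width: 0.0598
grip_force: 0.0
```

```bash
python3 pl.py .501 .2451 .17 2.124 9
python3 - <<'E'
from station import vision,ctrl
from h import *
for n in("scene","top"):
    c=vision.camera(n); g=green(c["frame"]); k,_,st,ce=cv2.connectedComponentsWithStats(g.astype(np.uint8)); print(n,[(st[i,4],ce[i].round().tolist()) for i in range(1,k) if st[i,4]>15]); print([proj(c,q)[0].round().tolist() for q in([.65,-.003,.04],[.622,-.075,.04])])
E
```

```text
now [ 0.6259 -0.0759  0.174 ] [3.1409e+00 7.0000e-04 2.1248e+00] w 0.0598 gf 0.0 F [ 0.2 -0.7  0.2] t 22.93 j [-0.22  0.3  -0.05  1.22 -0.    0.79]
[[37.6, 7.0, 0.4], [0.0, 0.0, 0.0]]
[[37.6, 7.0, 0.4], [0.0, 0.0, 0.0]]
[[37.6, 7.0, 0.4], [0.0, 0.0, 0.0]]
[[37.6, 6.9, 0.4], [0.0, 0.0, 0.0]]
[[37.6, 6.9, 0.4], [0.0, 0.0, 0.0]]
[[37.6, 6.9, 0.4], [0.0, 0.0, 0.0]]
[[37.6, 6.9, 0.4], [0.0, 0.0, 0.0]]
[[37.6, 6.9, 0.4], [0.0, 0.0, 0.0]]
[[37.6, 6.9, 0.4], [0.0, 0.0, 0.0]]

scene [(np.int32(251), [260.0, 156.0]), (np.int32(295), [374.0, 192.0]), (np.int32(76), [360.0, 187.0]), (np.int32(425), [378.0, 275.0])]
[[360.0, 183.0], [374.0, 202.0]]
top [(np.int32(40), [320.0, 147.0]), (np.int32(126), [225.0, 202.0]), (np.int32(63), [230.0, 210.0]), (np.int32(92), [424.0, 236.0]), (np.int32(72), [425.0, 245.0])]
[[325.0, 154.0], [352.0, 163.0]]
```

>>> play_rows([
  [[37.6,7,0],[0,0,0],60],
  [[37.6,7,0],[0,0,0],60],
  [[37.6,7,0],[0,0,0],60],
  [[37.6,7,0],[0,0,0],60],
  [[37.6,6.9,0],[0,0,0],60],
  [[37.6,6.9,0],[0,0,0],60],
  [[37.6,6.9,0],[0,0,0],60],
  [[37.6,6.9,0],[0,0,0],60],
  [[37.6,6.9,0],[0,0,0],60],
  [[0,0,0],[0,0,0],60],
])

```text
time: 24.28
eef_pos: [0.4996, 0.2465, 0.1718]
tcp_rot: [-3.141, -0.0, 2.128]
force: [0.3, 0.2, 0.0]
gripper_width: 0.06
grip_force: 0.0
```

>>> play_rows([
  [[0,0,23],[0,0,0],60],
  [[0,0,23],[0,0,0],60],
  [[0,0,23],[0,0,0],60],
  [[0,0,22],[0,0,0],60],
  [[0,0,0],[0,0,0],60],
  [[0,0,0],[0,0,0],27],
  [[0,0,0],[0,0,0],27],
  [[0,0,0],[0,0,0],27],
  [[0,0,0],[0,0,0],27],
])

```text
time: 25.4
eef_pos: [0.5012, 0.2449, 0.0817]
tcp_rot: [3.141, 0.0, 2.125]
force: [-0.4, 0.7, 0.5]
gripper_width: 0.0267
grip_force: 7.7
```

>>> play_rows([
  [[0,0,0],[0,0,0],14],
  [[0,0,0],[0,0,0],14],
  [[0,0,0],[0,0,0],14],
  [[0,0,0],[0,0,0],14],
  [[0,0,-33],[0,0,0],14],
  [[0,0,-33],[0,0,0],14],
  [[0,0,-33],[0,0,0],14],
  [[0,0,-33],[0,0,0],14],
])

```text
time: 26.4
eef_pos: [0.5007, 0.2447, 0.2142]
tcp_rot: [-3.142, 0.0, 2.125]
force: [0.8, 0.5, -0.7]
gripper_width: 0.019
grip_force: 29.2
```

```bash
python3 pl.py .4127 -.3054 .2135 1.731 12
```

```text
now [0.5007 0.2447 0.2142] [-3.1415  0.      2.1248] w 0.019 gf 29.19 F [ 0.8  0.5 -0.7] t 26.4 j [ 0.34  0.15 -0.16  1.26 -0.    1.36]
[[-35.1, -30.4, 0.1], [-0.0, 0.0, 0.033]]
[[-36.1, -29.2, 0.1], [-0.0, 0.0, 0.033]]
[[-37.0, -28.0, 0.1], [-0.0, 0.0, 0.033]]
[[-37.9, -26.8, 0.1], [-0.0, 0.0, 0.033]]
[[-38.8, -25.5, 0.1], [-0.0, 0.0, 0.033]]
[[-39.6, -24.2, 0.1], [-0.0, 0.0, 0.033]]
[[-40.4, -22.9, 0.1], [-0.0, 0.0, 0.033]]
[[-41.1, -21.6, 0.1], [-0.0, 0.0, 0.033]]
[[-41.8, -20.2, 0.1], [-0.0, 0.0, 0.033]]
[[-42.4, -18.8, 0.1], [-0.0, 0.0, 0.033]]
[[-43.0, -17.4, 0.1], [-0.0, 0.0, 0.033]]
[[-43.6, -16.0, 0.1], [-0.0, 0.0, 0.033]]
```

>>> play_rows([
  [[-35.1,-30.4,0],[0,0,0.033],14],
  [[-36.1,-29.2,0],[0,0,0.033],14],
  [[-37.0,-28.0,0],[0,0,0.033],14],
  [[-37.9,-26.8,0],[0,0,0.033],14],
  [[-38.8,-25.5,0],[0,0,0.033],14],
  [[-39.6,-24.2,0],[0,0,0.033],14],
  [[-40.4,-22.9,0],[0,0,0.033],14],
  [[-41.1,-21.6,0],[0,0,0.033],14],
  [[-41.8,-20.2,0],[0,0,0.033],14],
  [[-42.4,-18.8,0],[0,0,0.033],14],
])

```text
time: 27.65
eef_pos: [0.4265, -0.215, 0.2133]
tcp_rot: [3.141, 0.0, 1.794]
force: [0.4, -0.6, 0.7]
gripper_width: 0.0188
grip_force: 29.2
```

>>> play_rows([
  [[-43.0,-17.4,0],[0,0,0.033],14],
  [[-43.6,-16.0,0],[0,0,0.033],14],
  [[0,0,0],[0,0,0],14],
  [[0,0,0],[0,0,0],14],
])

```text
time: 28.15
eef_pos: [0.4118, -0.3046, 0.213]
tcp_rot: [-3.141, -0.001, 1.729]
force: [0.2, -0.3, -1.2]
gripper_width: 0.019
grip_force: 29.2
```

```bash
python3 pl.py .4127 -.3054 .2135 1.731 1 .4127 -.3054 .13 1.731 4
```

```text
now [ 0.4118 -0.3046  0.213 ] [-3.1413e+00 -1.2000e-03  1.7286e+00] w 0.019 gf 29.19 F [ 0.2 -0.3 -1.2] t 28.15 j [-0.76  0.07 -0.25  1.25  0.    0.65]
[[-0.9, 0.8, -0.5], [-0.0, -0.001, -0.002]]

[[0.0, -0.0, 20.9], [-0.0, 0.0, 0.0]]
[[0.0, -0.0, 20.9], [-0.0, 0.0, 0.0]]
[[0.0, -0.0, 20.9], [-0.0, 0.0, 0.0]]
[[0.0, -0.0, 20.9], [-0.0, 0.0, 0.0]]
```

>>> play_rows([
  [[-0.9,0.8,20],[0,0,0],14],
  [[0,0,20],[0,0,0],14],
  [[0,0,20],[0,0,0],14],
  [[0,0,15],[0,0,0],14],
  [[0,0,9],[0,0,0],14],
  [[0,0,9],[0,0,0],14],
  [[0,0,5],[0,0,0],14],
  [[0,0,5],[0,0,0],14],
  [[0,0,3],[0,0,0],14],
  [[0,0,0],[0,0,0],14],
])

```text
time: 29.4
eef_pos: [0.413, -0.3059, 0.1071]
tcp_rot: [-3.141, -0.0, 1.729]
force: [-0.1, -0.4, -0.9]
gripper_width: 0.0192
grip_force: 29.2
```

>>> play_rows([
  [[0,0,3],[0,0,0],14],
  [[0,0,2],[0,0,0],14],
  [[0,0,0],[0,0,0],14],
])

```text
time: 29.78
eef_pos: [0.4129, -0.3058, 0.102]
tcp_rot: [-3.141, -0.0, 1.729]
force: [-0.6, -0.5, -1.2]
gripper_width: 0.0188
grip_force: 29.2
```

```bash
python3 pl.py
python3 - <<'E'
from station import vision
from h import *
o=[]
for n in("scene","top"):
    c=vision.camera(n); u=proj(c,[.41,-.27,.11])[0].astype(int); a,b=u[1]-40,u[0]-40; k=400/80
    v=cv2.convertScaleAbs(cv2.resize(c["frame"][a:a+80,b:b+80],(400,400),interpolation=cv2.INTER_LANCZOS4),alpha=1.6)
    o.append(v)
cv2.imwrite("pics/p3.png",np.hstack(o)[:,:,::-1])
E
```

```text
now [ 0.4129 -0.3058  0.102 ] [-3.1413e+00 -3.0000e-04  1.7288e+00] w 0.0188 gf 29.19 F [-0.6 -0.5 -1.2] t 29.77 j [-0.76  0.16 -0.4   1.02 -0.    0.65]
```

View pics/p3.png

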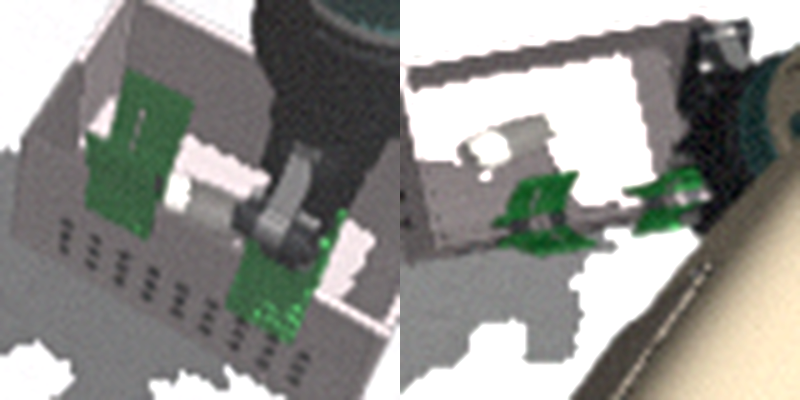

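The first clip stands upright on the wall, around scene crop (140,150). The second straddles it at (280,290). Releasing the second one.

>>> play_rows([
  [[0,0,0],[0,0,0],30],
  [[0,0,0],[0,0,0],45],
  [[0,0,0],[0,0,0],60],
  [[0,0,0],[0,0,0],60],
  [[0,0,-30],[0,0,0],60],
  [[0,0,-40],[0,0,0],60],
  [[0,0,-40],[0,0,0],60],
  [[30,40,0],[0,0,0],60],
  [[50,20,0],[0,0,0],60],
  [[50,0,0],[0,0,0],60],
])

```text
time: 31.12
eef_pos: [0.453, -0.1669, 0.2125]
tcp_rot: [3.14, 0.0, 1.729]
force: [1.0, 1.0, -0.9]
gripper_width: 0.06
grip_force: 0.0
```

```bash
python3 pl.py; python3 chk.py .4015 -.2365 .102 .163;python3 chk.py .4127 -.3056 .102 .16
python3 - <<'E'
from station import vision
from h import *
o=[]
for n,w,q in(("scene",150,[.53,-.17,.08]),("top",150,[.53,-.16,.08])):
    c=vision.camera(n); u=proj(c,q)[0].astype(int); a,b=u[1]-100,u[0]-66
    o.append(cv2.convertScaleAbs(cv2.resize(c["frame"][a:a+200,b:b+133],(400,600),interpolation=cv2.INTER_LANCZOS4),alpha=1.5))
cv2.imwrite("pics/fin.png",np.hstack(o)[:,:,::-1])
E
```

```text
now [ 0.453  -0.1669  0.2125] [3.1404e+00 4.0000e-04 1.7291e+00] w 0.06 gf 0.0 F [ 1.   1.  -0.9] t 31.12 j [-0.49  0.02 -0.31  1.25  0.    0.93]
scene along,z [-0.0019  0.0062] 0.119 427.0 at0 0.212
top 1.0 0.0
scene along,z [-0.0013  0.0035] 0.114 471.0 at0 0.162
top 1.0 0.0
```

View pics/fin.png

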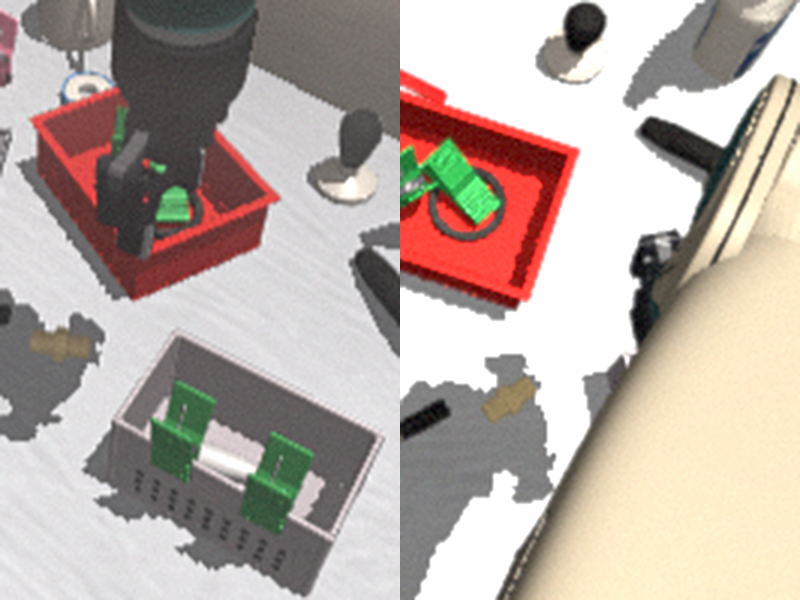

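Both sound clips stand upright on the caddy's near wall, at scene crop (180,430) and (280,480), with fitted hinge heights of 0.108 and 0.106 m. Both weak clips are in the tub, at top crop (415,180) and (465,180), and the arm is clear of everything.

```bash
python3 -c "
from station import ctrl
print(ctrl.sign_off())"
```

```text
the job is handed in; nothing more can be done
None
```

Handed in at about 31 s: the two stiff clips (7.1 and 7.7 N) are clipped upright on the caddy rim, and the two weak ones (2.8 and 2.3 N) are in the scrap tub; the hand-in returned no verdict.

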